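Stack the cover-glass boxes on the carrier and hold it up level

ROBOT

A 7-joint arm with a two-finger parallel gripper is mounted at the origin on a cart in front of the work surface, level with it; the furniture and walls round the work are solid. World frame = base frame: x ahead of the robot, y to its left, z up, the work surface at z = 0. Lengths are in m, angles in rad, forces in N, time in s.
With the tool pointing down it reaches from about 0.425 to 0.875 m from the base axis. Payload 4.7 kg.
Tool frame: the origin (TCP) lies at the very end of the fingers, on their centre line; the grasp point (between the pads) lies 19 mm behind it; z points along the fingers, y is the line along which they close (so a half turn about z gives the same grasp; the last joint's range is limited). The gripper opens to 87 mm and grips with 3 to 60 N. Pads are 19 mm wide; open, the fingers measure 117 mm over their backs; the gripper's body (75 mm by 190 mm) begins 51 mm behind the grasp point.
Start: joints at [-1.218, 0.321, -0.07, 1.45, 0.023, 1.371, -0.057], TCP at [0.216, 0.613, 0.188] pointing down, gripper open.
Joint ranges: [-2.86, 2.86], [-0.3, 2.09], [-1.38, 1.24], [0.06, 2.45], [-1.56, 4.7], [0.09, 2.05], [-2.69, 2.69]. Speed limits (rad/s): [2.57, 2.57, 3.14, 3.14, 3.14, 3.14, 3.14].

INTERFACE

Orientations are given as a rotation vector (axis times angle).
In Python, from bench import ctrl, get_image, job gives the robot as it stands.
- The arm moves only by the shell command python3 -m crank 'ROWS' [FORCE]. ROWS is JSON, a list that holds one entry, the list of rows, each a list of 5 numbers: the shift along the tool's x, y, z in mm, then the turn about the tool's z in rad, then the closure, from -1 (fully open) to 1 (shut), so that 0 is half open. A call has 1 to 10 rows; each row shifts and turns the commanded pose from where the row before left it, along the tool's axes as they then stand; what a row does not reach is not made up. A row lasts 1/12 s, in which the tool goes at most 41.7 mm and 7.16 degrees, less where a joint would pass 70% of its speed; a pose out of reach is approached as far as the arm can. A call with a gripper value outside its range is refused whole. The fingers move at their own pace and stop on an object; FORCE is the grip in N (left out, the last holds). Time passes only in rows, so rows that do not move let the fingers close. It gives the time, the measured TCP pose, the force, the opening and the grip force at its end, in the units of the state.
- ctrl.get_state(): the state, without advancing time (a new reading comes with each control period).
- get_image(name): name is "scene" or "top"; returns a dict with "pixels" (480x640x3 uint8, red, green, blue), "fx", "fy", "cx", "cy" (pixels), "T" (4x4, takes a point from camera to world coordinates). Camera axes: x right, y down, z forward; pixel columns grow to the right and rows downward; lengths in m; the calibration is good to about 2 mm. A picture is of the moment at which its call begins. There is no depth.
- job.close_job(): hands the job in; it is judged then, once.
The state is a dict: "time": time; "joint_positions": joint angles; "qd": joint speeds; "joint_torque": joint torques, N m; "position": TCP position; "tool_rot": TCP orientation; "ft_force": force on the tool from outside, world axes, zero at the start; "torque": the same for the moment, N m; "grip_width": opening from 0.0 (shut) to 1.0 (fully open); "grip_force": force on a finger pad.
Only numpy, scipy, OpenCV 4.12 (cv2) and the standard library are available. Lean on these libraries where they do the work, as an engineer would, in place of code of your own. Each camera call takes 0.05 s, during which the arm holds its last target. There are 200 camera calls.

TASK

Load the small hand carrier for the next bench: set the orange cover-glass box down centred and square on the dark red case in the carrier, then the green box squarely on top of the orange one, while the carrier stands on the table. Then take the carrier by its black handle, lift it straight up until its plate is about 15 cm above the table, with everything still in place, and finish while holding it there, level and still. Do not drop the boxes, do not tip the carrier, and leave the timer, the tape roll and the yellow and white carton where they are.

Things in the scene. Friction and masses are not known exactly. Their poses are not given: they have to be found in the camera images.
- carrier: loose hand carrier, about 0.35 kg empty, 0.6 kg loaded: aluminium plate 110 (x) x 206 (y) x 6 mm; origin at the centre of its underside, z up. Black handle bar along its x across the middle, on two steel posts at x = +-44 mm, open below between them. At y = +70 mm a shallow recess holds the dark red case, at y = -70 mm a round well holds the white can; both loose, balancing about the handle.
- handle (a point): centre of the carrier's black handle bar, 60 mm above the carrier's underside; axes as the carrier's. The bar is 104 mm long (x), 16 mm thick (y), 20 mm high. Grip it at its middle, fingers closing along the carrier's y. From the bar's sides it is about 45 mm to boxes stacked on the case and 42 mm to the can, so open the fingers only part way there (about 50 mm).
- recess (a point): centre of the recess floor for the case, 6 mm above the carrier's underside, at carrier y = +70 mm
- well (a point): centre of the round well's floor for the can, 6 mm above the carrier's underside, at carrier y = -70 mm
- case: dark red flat case, 40 (x) x 90 (y) x 12 mm, 0.05 kg, loose in the carrier's recess with its long side along the carrier's x, about 2 mm play; origin at the centre of its underside; its top is 18 mm above the carrier's underside
- lens_can: white screw can with black lid, 39 mm diameter, 56 mm high, 0.12 kg, loose in the carrier's round well; origin at the centre of its underside
- orange_box: closed cover-glass box, orange with clear lid, 30 (x) x 34 (y) x 16 mm, 0.03 kg; origin at the centre of its underside; loose on the table at the left
- green_box: closed cover-glass box, green with clear lid, 30 (x) x 34 (y) x 16 mm, 0.03 kg; origin at the centre of its underside; loose on the table at the left (the two boxes may swap places)
- timer: white bench timer, 62 x 62 x 18 mm, loose bystander; origin at the centre of its underside
- tape: roll of tan tape lying flat, 104 mm across, 25 mm high, loose bystander; origin at the centre of its underside
- carton: yellow and white lamp carton, 45 x 45 x 62 mm, loose bystander; origin at the centre of its underside
There are look-alikes about, which are no part of the job. What is shaped like the green_box but blue is not meant.

How it is judged:
By the outcome, as a careful person would: the job done as asked, in the order asked, and still so for the second after the job is handed in, while the arm keeps its last pose, push and grip.
It also fails if it takes over 64 s, if anything falls off the work surface, if the arm or the gripper's body presses on something with over 40 N, if the wrist force passes 120 N, or if a joint passes its speed limit or range.

## Working session

There is one attempt and no reset: what is moved stays moved. The work goes in short steps, Python scripts to look and compute and a shell command to move; the robot and the scene stay as the last step left them, time stands still between calls to the robot, and variables do not carry over. Pictures are saved under pics/ and viewed, at most 10 in all, crops included, and the job is handed in when it is done.

```bash
mkdir -p pics && python3 - <<'E'
from bench import ctrl,get_image
import cv2,numpy as np
np.set_printoptions(precision=4,suppress=True)
for n in("scene","top"):
    d=get_image(n); cv2.imwrite(f"pics/{n}0.png",cv2.cvtColor(d["pixels"],cv2.COLOR_RGB2BGR))
    print(n,d["fx"],d["fy"],d["cx"],d["cy"]);print(np.array(d["T"]))
s=ctrl.get_state()
print(s)
E
```

```text
scene 483.13612964258743 483.13612964258743 312.729370013091 233.94670441250744
[[-0.5017 -0.4536  0.7366 -0.144 ]
 [-0.8651  0.265  -0.426   0.588 ]
 [-0.002  -0.8509 -0.5253  0.5702]
 [ 0.      0.      0.      1.    ]]
top 504.76153248627685 504.76153248627685 312.09166703865753 239.07611225155875
[[-0.0024 -0.9948  0.1023  0.451 ]
 [-1.      0.0032  0.0083  0.1919]
 [-0.0085 -0.1022 -0.9947  1.2429]
 [ 0.      0.      0.      1.    ]]
{'time': 0.1, 'joint_positions': array([-1.2179,  0.3218, -0.0701,  1.4515,  0.0226,  1.3708, -0.0569]), 'qd': array([-0.0007, -0.0021, -0.0006, -0.0035, -0.0009, -0.    ,  0.0012]), 'joint_torque': array([ -0.0003, -49.2573,  -0.4059, -31.3399,  -0.0641,   0.0394,
         0.0001]), 'position': array([0.2159, 0.6125, 0.1868]), 'tool_rot': array([-0.5295, -3.0965,  0.0027]), 'ft_force': array([-0.0438, -0.7497,  0.7576]), 'torque': array([0.0413, 0.0167, 0.0411]), 'grip_force': 0.0, 'grip_width': 1.0022535271604063}
```

View pics/top0.png

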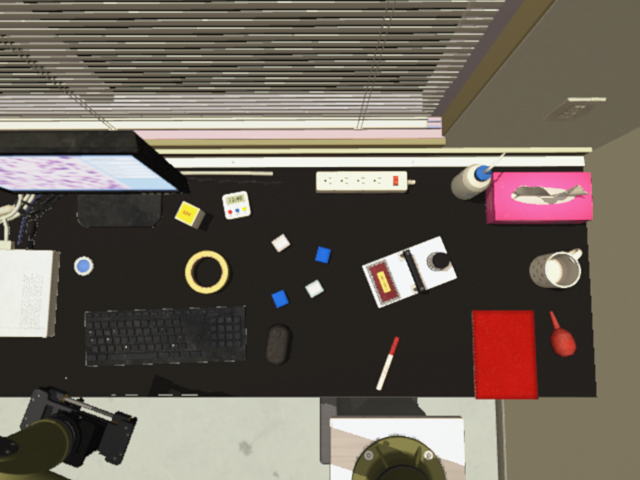

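View pics/scene0.png

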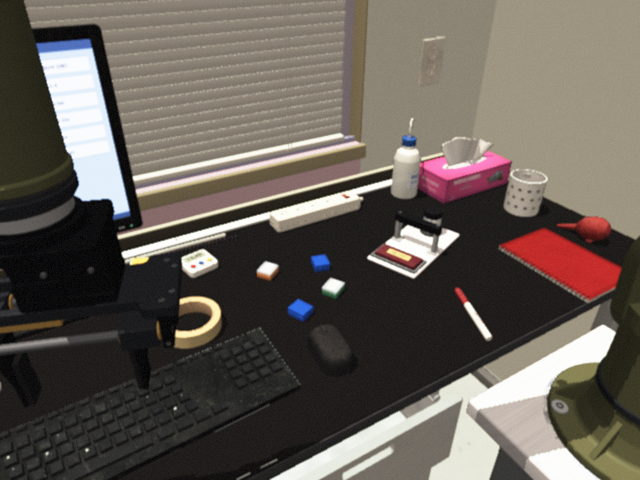

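The top picture shows the orange candidate at (281,242), the green at (315,289), blue look-alikes at (323,255) and (280,298), and the carrier near (410,272). In the scene picture the same boxes are orange (268,270), green (333,287), blue (320,262) and (301,310). The lids look whitish from above, so I check colours and edges in one close crop.

```bash
python3 - <<'E'
import cv2,numpy as np
t=cv2.imread("pics/top0.png");s=cv2.imread("pics/scene0.png")
R=lambda im,x,y,w,h,k:cv2.resize(im[y:y+h,x:x+w],None,fx=k,fy=k,interpolation=cv2.INTER_CUBIC)
a=R(t,262,228,80,80,5)           #400x400
b=R(t,355,230,110,80,3.6363636)
b=cv2.resize(b,(400,291))
c=R(s,250,250,100,50,4)[:200]
o=np.zeros((600,800,3),np.uint8);o[:400,:400]=a;o[:291,400:]=b;o[400:600,:400]=c
d=R(s,360,200,110,80,3.6);d=cv2.resize(d,(400,291));o[300:591,400:]=d
cv2.imwrite("pics/crop1.png",o)
E
```

```text
(no output)
```

View pics/crop1.png

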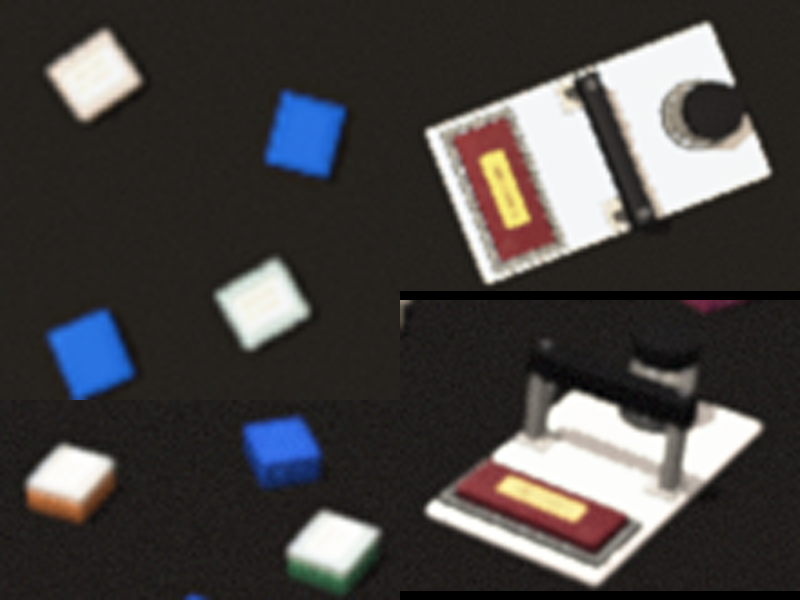

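The crop confirms it. Orange is the box at top (281,242), with orange sides. Green is at top (315,289), with green sides. The blue ones at (323,255) and (280,298) are look-alikes. The carrier stands with its case end at the left. Next I fit the known shapes to both views.

```bash
cat > h.py <<'E'
import numpy as np,cv2
from scipy.optimize import minimize
from scipy.spatial.transform import Rotation as Ro
from bench import ctrl,get_image
np.set_printoptions(precision=4,suppress=True)
def proj(d,P):
    T=np.array(d["T"]);c=(np.asarray(P)-T[:3,3])@T[:3,:3]
    return np.c_[d["fx"]*c[:,0]/c[:,2]+d["cx"],d["fy"]*c[:,1]/c[:,2]+d["cy"]]
def back(d,u,v,z):
    T=np.array(d["T"]);r=T[:3,:3]@[(u-d["cx"])/d["fx"],(v-d["cy"])/d["fy"],1]
    return (T[:3,3]+r*(z-T[2,3])/r[2])[:2]
def verts(p,sx,sy,z0,z1):
    x,y,a=p;c,s=np.cos(a),np.sin(a)
    return np.array([[x+c*i*sx/2-s*j*sy/2,y+s*i*sx/2+c*j*sy/2,z] for i in(-1,1) for j in(-1,1) for z in(z0,z1)])
K=8
def masks(views,p0,f,R=32):
    out=[]
    for d in views:
        u,v=np.round(proj(d,[[p0[0],p0[1],.01]])[0]).astype(int)
        x0,y0=u-R,v-R
        c=f(d["pixels"][y0:v+R,x0:u+R].astype(np.float32))
        m=cv2.resize(c,None,fx=K,fy=K,interpolation=cv2.INTER_CUBIC)>.5
        n,l,st,_=cv2.connectedComponentsWithStats(m.astype(np.uint8))
        out.append((d,x0,y0,(l==1+np.argmax([st[i,4]-20*np.hypot(*(np.array(_[i])-R*K)) for i in range(1,n)])).astype(np.uint8)))
    return out
def fit(ms,p0,dims):
    def cost(p):
        e=0
        for d,x0,y0,m in ms:
            q=(proj(d,verts(p,*dims))-[x0,y0]+.5)*K
            r=np.zeros_like(m);cv2.fillConvexPoly(r,cv2.convexHull(q.astype(np.float32)).round().astype(np.int32),1)
            e+=1-(r&m).sum()/(r|m).sum()
        return e/len(ms)
    return min((minimize(cost,[p0[0],p0[1],a],method="Nelder-Mead",options=dict(initial_simplex=[[p0[0],p0[1],a],[p0[0]+.01,p0[1],a],[p0[0],p0[1]+.01,a],[p0[0],p0[1],a+.3]],xatol=1e-5)) for a in np.asarray(p0[2])),key=lambda r:r.fun)
bright=lambda c:np.clip((c.max(2)-30)/140,0,1)
def pose():
    s=ctrl.get_state();X=Ro.from_rotvec(s["tool_rot"]).as_matrix()
    return s,X
def go(x,y,z,yaw=None):
    "remaining shift in tool axes (mm) and turn so that tool y has heading yaw (mod pi)"
    s,X=pose();d=X.T@(np.array([x,y,z])-s["position"])*1e3
    h=np.arctan2(X[1,1],X[0,1]);t=0
    if yaw is not None: t=-((yaw-h+np.pi/2)%np.pi-np.pi/2)
    print("t %.2f pos"%s["time"],s["position"],"yhead %.3f"%h,"tilt",X[:2,2],"-> shift",d,"turn %.3f"%t,"w %.3f g %.1f"%(s["grip_width"],s["grip_force"]),"F",s["ft_force"],"q7 %.2f"%s["joint_positions"][6])
E
python3 - <<'E'
from h import *
v=[get_image("top"),get_image("scene")]
t=v[0]
A=np.arange(0,3.1,.4)
for n,u,w in(("orange",281,242),("green",315,289)):
    p=back(t,u,w,.016)
    for vs in(v[:1],v[1:],v):
        r=fit(masks(vs,p,bright,13),(*p,A),(.030,.034,0,.016));print(n,len(vs),r.x,r.fun)
red=lambda c:np.clip((c[...,0]-c[...,1]-20)/50,0,1)
# plate corners as seen in top crop (scaled 400/110), and bar ends, z=.006
k=110/400
for n,(a,b),z in(("LF",(425,130),.006),("RB",(710,20),.006),("RF",(771,175),.006),("LB",(490,285),.006),("barA",(588,75),.07),("barB",(643,222),.07)):
    print(n,back(t,355+(a-400)*k-.5+.14,230+b*k-.5+.14,z))
kk=110/400
d=v[1]
for n,(a,b),z in(("L",(426,510),.006),("front",(597,585),.006),("R",(764,428),.006),("case L",(455,490),.018),("case F",(597,552),.018)):
    print("scene",n,back(d,360+(a-400)*kk-.36,200+(b-300)*kk-.36,z))
for a,b in((452,137),(510,115),(557,240),(500,263)): print("case",back(t,355+(a-400)*k-.36,230+b*k-.36,.018))
go(.5,.1,.2)
E
```

```text
orange 1 [0.5698 0.2802 0.6247] 0.1132274335616954
orange 1 [0.5731 0.278  0.6243] 0.049812753296054946
orange 2 [0.5709 0.2793 3.7405] 0.12815725965276104
green 1 [0.457  0.1977 0.5327] 0.1377937974018172
green 1 [0.4651 0.1925 0.5593] 0.1644702412103335
green 2 [0.4594 0.1971 3.6734] 0.2061720916824566
LF [0.513  0.0813]
RB [ 0.5869 -0.1123]
RF [ 0.4822 -0.1502]
LB [0.4095 0.0392]
barA [ 0.5447 -0.0177]
barB [ 0.451  -0.0505]
scene L [0.5114 0.0805]
scene front [0.408 0.043]
scene R [ 0.4797 -0.1486]
scene case L [0.5055 0.0655]
scene case F [0.4189 0.0354]
case [0.5077 0.0644]
case [0.5222 0.0256]
case [ 0.4393 -0.0041]
case [0.4243 0.0339]
t 0.20 pos [0.216  0.6127 0.1871] yhead 1.232 tilt [-0.0003 -0.0011] -> shift [-438.2845 -389.1716  -12.4193] turn 0.000 w 1.002 g 0.0 F [0.0071 0.0126 0.7607] q7 -0.06
```

```bash
python3 - <<'E'
from h import *
v=[get_image("top"),get_image("scene")]
t=v[0]
A=np.arange(0,3.1,.2)
for th in(65,90):
  f=lambda c:np.clip((np.where((c[...,2]>c[...,0]+60),0,c.max(2))-th)/100+.5,0,1)
  for n,u,w in(("orange",281,242),("green",315,289)):
    p=back(t,u,w,.016)
    for vs in(v[:1],v[1:],v):
        ms=masks(vs,p,f,17);r=fit(ms,(*p,A),(.030,.034,0,.016));x=r.x;x[2]%=np.pi;print(th,n,len(vs),x,r.fun)
        if len(vs)==2:
            for (d,x0,y0,m) in ms: print("   area px",m.sum()/64,"minrect",cv2.minAreaRect(np.argwhere(m)[:,::-1].astype(np.float32)))
E
```

```text
65 orange 1 [0.5688 0.28   0.5652] 0.19333014419462857
65 orange 1 [0.5723 0.2784 0.5758] 0.0877846598053369
65 orange 2 [0.5713 0.2792 0.5769] 0.14641748935170507
   area px 228.625 minrect ((134.29942321777344, 144.77793884277344), (117.27223205566406, 130.543212890625), 56.04093933105469)
   area px 334.984375 minrect ((130.0, 140.0), (173.89846801757812, 151.9207763671875), 15.94539737701416)
65 green 1 [0.4565 0.1979 0.4385] 0.21794958896664174
65 green 1 [0.4625 0.1951 0.532 ] 0.04884248751702225
65 green 2 [0.4607 0.1967 0.5181] 0.17418149287176538
   area px 229.984375 minrect ((131.5103759765625, 133.8361053466797), (118.10789489746094, 131.2259521484375), 59.93141555786133)
   area px 337.875 minrect ((125.22875213623047, 130.142333984375), (173.27381896972656, 153.66571044921875), 19.79887580871582)
90 orange 1 [0.5698 0.2801 0.621 ] 0.13180178190118552
90 orange 1 [0.5732 0.2783 0.6233] 0.03888158560016175
90 orange 2 [0.5712 0.2793 0.6087] 0.12306560524020432
   area px 212.15625 minrect ((134.0164031982422, 144.78884887695312), (112.79277038574219, 125.82515716552734), 55.784297943115234)
   area px 304.21875 minrect ((128.99786376953125, 139.0078887939453), (165.48065185546875, 145.1472625732422), 15.172914505004883)
90 green 1 [0.4574 0.1976 0.5071] 0.15785232932903603
90 green 1 [0.4628 0.1942 0.5508] 0.12088326884967449
90 green 2 [0.4598 0.1971 0.5291] 0.1965900368679641
   area px 213.3125 minrect ((131.76141357421875, 133.76971435546875), (113.23419189453125, 126.26113891601562), 59.93141555786133)
   area px 293.78125 minrect ((126.06388854980469, 127.65019226074219), (168.70445251464844, 141.32261657714844), 19.23067283630371)
```

```bash
python3 -c "
from h import *
go(.571,.279,.12,.6)"
```

```text
t 0.30 pos [0.216  0.6129 0.1874] yhead 1.232 tilt [-0.0001 -0.0005] -> shift [-445.7598 -196.8922   67.5403] turn 0.632 w 1.001 g 0.0 F [-0.4897  0.1091  0.6217] q7 -0.06
```

```bash
python3 -m crank '[[[-20,-9,3,0,-1],[-32,-14,5,0,-1],[-35,-15,5,0,-1],[-35,-15,5,0,-1],[-35,-15,5,0,-1],[-35,-15,5,0,-1],[-35,-15,5,0,-1],[-35,-15,5,0,-1],[-35,-15,5,0,-1],[-35,-15,5,0,-1]]]' && python3 -m crank '[[[-35,-15,5,0,-1],[-35,-15,5,0,-1],[-24,-14,4,0,-1],[-15,-6,3,0,-1],[0,0,0,0.1,-1],[0,0,0,0.11,-1],[0,0,0,0.11,-1],[0,0,0,0.11,-1],[0,0,0,0.11,-1],[0,0,0,0.09,-0.4]]]' 10 && python3 -m crank '[[[0,0,0,0,-0.4],[0,0,0,0,-0.4]]]' && python3 -c "
from h import *
go(.571,.279,.04,.6)"
```

```text
time: 1.13
position: [0.4828, 0.3665, 0.1398]
tool_rot: [0.529, 3.096, 0.001]
ft_force: [0.2, 0.5, 0.1]
grip_width: 0.996
grip_force: 0.0
time: 1.97
position: [0.5678, 0.2845, 0.1227]
tool_rot: [-1.47, -2.776, -0.0]
ft_force: [0.1, 0.7, -0.2]
grip_width: 0.969
grip_force: 0.0
time: 2.13
position: [0.5678, 0.2845, 0.1227]
tool_rot: [1.459, 2.782, -0.0]
ft_force: [0.2, 0.2, -0.4]
grip_width: 0.855
grip_force: 0.0
t 2.13 pos [0.5678 0.2845 0.1227] yhead 0.605 tilt [-0.     -0.0001] -> shift [-6.3972 -0.4748 82.7043] turn 0.005 w 0.855 g 0.0 F [ 0.2475  0.1896 -0.4231] q7 0.17
```

```bash
python3 -m crank '[[[-6,0,20,0,-0.4],[0,0,30,0,-0.4],[0,0,30,0,-0.4],[0,0,20,0,-0.4],[0,0,10,0,-0.4],[0,0,5,0,-0.4],[0,0,3,0,-0.4],[0,0,0,0,-0.4]]]' 8 && python3 -c "
from h import *
go(.571,.279,.0035,.6)"
```

```text
time: 2.8
position: [0.5719, 0.2798, 0.0054]
tool_rot: [1.462, 2.78, 0.002]
ft_force: [-0.1, 0.6, 0.2]
grip_width: 0.699
grip_force: 0.0
t 2.80 pos [0.5719 0.2798 0.0054] yhead 0.603 tilt [0.0011 0.0006] -> shift [-0.187  -1.2046  1.9352] turn 0.003 w 0.699 g 0.0 F [-0.1097  0.593   0.2184] q7 0.20
```

```bash
python3 - <<'E'
from h import *
d=get_image("scene");im=cv2.cvtColor(d["pixels"],cv2.COLOR_RGB2BGR)
cv2.imwrite("pics/g1.png",cv2.resize(im[190:340,170:370],None,fx=4,fy=4,interpolation=cv2.INTER_CUBIC))
E
```

```text
(no output)
```

View pics/g1.png

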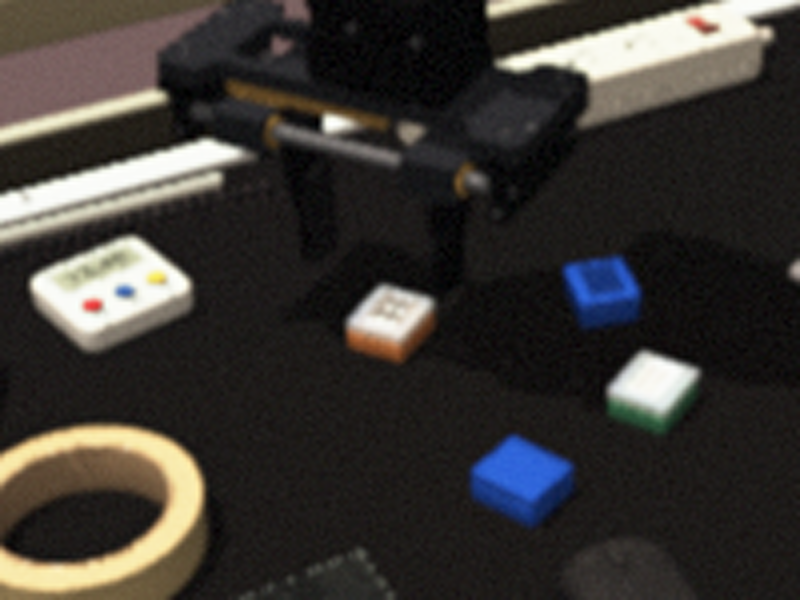

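```bash
python3 - <<'E'
from h import *
d=get_image("scene");s,X=pose();p=s["position"];h=X[:,1]*.0375
for z in(0,.03,.06):
    q=proj(d,[p-X[:,2]*z+k*h for k in(-1,0,1)]);print(z,((q-[170,190])*4+2).round())
t=get_image("top");q=proj(t,[p+k*h for k in(-1,0,1)]);print(q)
im=cv2.cvtColor(t["pixels"],cv2.COLOR_RGB2BGR)
cv2.imwrite("pics/g1t.png",cv2.resize(np.clip(im[200:300,230:330].astype(float)*2,0,255).astype(np.uint8),None,fx=6,fy=6,interpolation=cv2.INTER_CUBIC))
E
```

```text
0 [[454. 346.]
 [387. 326.]
 [322. 307.]]
0.03 [[452. 295.]
 [384. 276.]
 [318. 257.]]
0.06 [[450. 243.]
 [381. 224.]
 [314. 206.]]
[[289.0272 253.9849]
 [280.4312 241.4893]
 [271.8798 229.0585]]
```

View pics/g1t.png

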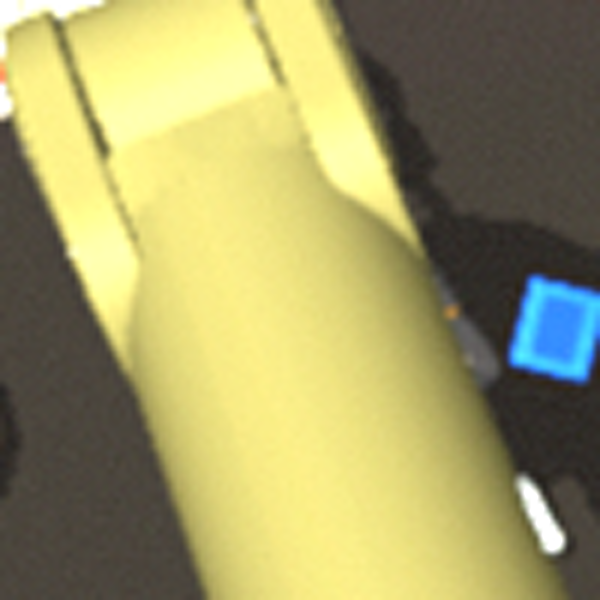

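The picture shows the orange box (crop 390,325) between the fingers. Its centre agrees with the projected TCP (387,326), and the black finger tips merge with the black table. I close gently and check the width.

```bash
python3 -m crank '[[[0,0,2,0,-0.2],[0,0,0,0,0.1],[0,0,0,0,0.4],[0,0,0,0,0.5],[0,0,0,0,0.6],[0,0,0,0,0.6],[0,0,0,0,0.6],[0,0,0,0,0.6]]]' 8 && python3 -c "
from h import *
go(.571,.279,.0035,.6)"
```

```text
time: 3.62
position: [0.5713, 0.2795, 0.0028]
tool_rot: [1.463, 2.78, 0.0]
ft_force: [0.0, -0.2, -0.2]
grip_width: 0.225
grip_force: 0.0
t 3.62 pos [0.5713 0.2795 0.0028] yhead 0.602 tilt [0. 0.] -> shift [-0.2689 -0.5199 -0.7246] turn 0.002 w 0.225 g 0.0 F [ 0.0105 -0.1903 -0.2232] q7 0.20
```

```bash
python3 - <<'E'
from h import *
d=get_image("scene");im=cv2.cvtColor(d["pixels"],cv2.COLOR_RGB2BGR)
c=np.clip(im[215:305,210:330].astype(float)*2.2,0,255).astype(np.uint8)
cv2.imwrite("pics/g2.png",cv2.resize(c,None,fx=6,fy=6,interpolation=cv2.INTER_CUBIC))
E
```

```text
(no output)
```

View pics/g2.png

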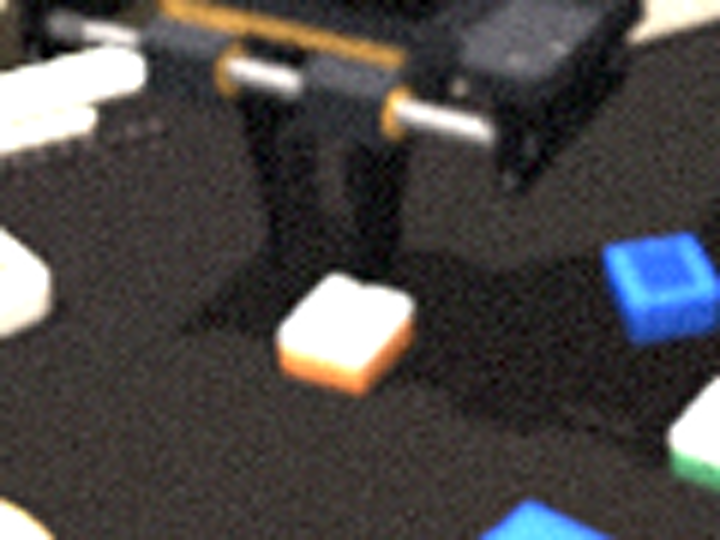

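The fingers closed to 20 mm on nothing. Their tips appear at about crop (285,255) and (385,280), about 25 mm higher or 35 mm further off than the reported pose. I check which it is against the start pictures, where the gripper is visible.

```bash
python3 - <<'E'
from h import *
t=get_image("top");d=get_image("scene")
s,X=pose();p=s["position"]
for n,p,R in(("start",np.array([.216,.6129,.1871]),Ro.from_rotvec([-.5295,-3.0965,.0027]).as_matrix()),("now",p,X)):
  for z in(0,.07,.1):
    P=[p-R[:,2]*z+k*R[:,1] for k in(-.095,-.05,0,.05,.095)]
    print(n,z,"top",proj(t,P).round().tolist(),"scene",proj(d,P).round().tolist())
a=cv2.imread("pics/top0.png")[370:470,0:160];b=cv2.imread("pics/scene0.png")[200:420,0:220]
o=np.zeros((600,800,3),np.uint8)
o[:250,:400]=cv2.resize(np.clip(a*2.5,0,255).astype(np.uint8),(400,250));o[:400,400:]=cv2.resize(np.clip(b*2.5,0,255).astype(np.uint8),(400,400))
c=cv2.cvtColor(t["pixels"],cv2.COLOR_RGB2BGR)[200:300,230:330]
o[250:600,:350]=cv2.resize(np.clip(c*2.5,0,255).astype(np.uint8),(350,350))
cv2.imwrite("pics/g3.png",o)
E
```

```text
start 0 top [[154.0, 423.0], [133.0, 416.0], [110.0, 407.0], [88.0, 399.0], [67.0, 391.0]] scene [[202.0, 398.0], [154.0, 405.0], [99.0, 413.0], [43.0, 422.0], [-10.0, 430.0]]
start 0.07 top [[142.0, 433.0], [120.0, 425.0], [95.0, 416.0], [71.0, 407.0], [49.0, 399.0]] scene [[192.0, 345.0], [140.0, 352.0], [80.0, 360.0], [18.0, 369.0], [-40.0, 377.0]]
start 0.1 top [[136.0, 437.0], [113.0, 429.0], [88.0, 420.0], [63.0, 410.0], [41.0, 402.0]] scene [[188.0, 320.0], [133.0, 327.0], [71.0, 335.0], [6.0, 343.0], [-54.0, 351.0]]
now 0 top [[303.0, 274.0], [292.0, 259.0], [281.0, 242.0], [269.0, 226.0], [259.0, 211.0]] scene [[310.0, 285.0], [289.0, 279.0], [267.0, 273.0], [245.0, 266.0], [227.0, 261.0]]
now 0.07 top [[302.0, 273.0], [291.0, 257.0], [279.0, 239.0], [267.0, 222.0], [256.0, 206.0]] scene [[310.0, 255.0], [288.0, 249.0], [265.0, 243.0], [243.0, 237.0], [223.0, 232.0]]
now 0.1 top [[301.0, 272.0], [290.0, 256.0], [278.0, 238.0], [265.0, 220.0], [254.0, 204.0]] scene [[310.0, 241.0], [288.0, 235.0], [264.0, 229.0], [241.0, 224.0], [222.0, 219.0]]
```

View pics/g3.png

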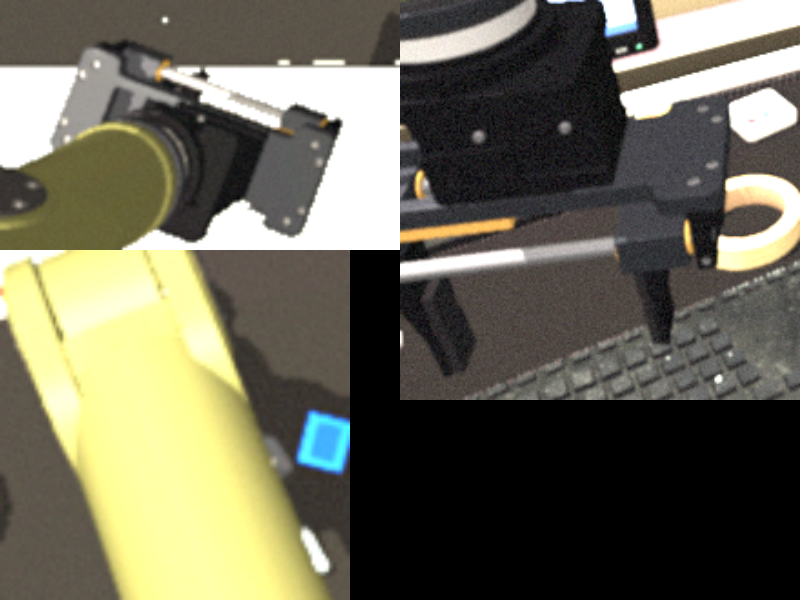

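Reading the picture: in the start top view, the gripper plates (crop 95,95 and 300,170) fit the reported x and y. In the scene view the tips sit about 15 px too high. So the real fingertips are about 20-25 mm above the reported TCP. I reopen and feel for the table in small steps, watching the force.

```bash
python3 -m crank '[[[0,0,0,0,0],[0,0,0,0,-0.4],[0,0,0,0,-0.4],[0,0,0,0,-0.4],[0,0,4,0,-0.4],[0,0,4,0,-0.4],[0,0,2,0,-0.4],[0,0,0,0,-0.4]]]' 8 && python3 -m crank '[[[0,0,2,0,-0.4],[0,0,1,0,-0.4],[0,0,0,0,-0.4]]]' && python3 -c "
from h import *
go(.571,.279,.0035,.6)"
```

```text
time: 4.43
position: [0.5706, 0.2792, -0.0082]
tool_rot: [-1.462, -2.779, 0.002]
ft_force: [-0.4, 0.3, -0.2]
grip_width: 0.676
grip_force: 0.0
time: 4.68
position: [0.5711, 0.2795, -0.0105]
tool_rot: [-1.463, -2.78, 0.0]
ft_force: [-1.1, 0.5, -0.4]
grip_width: 0.699
grip_force: 0.0
t 4.68 pos [ 0.5711  0.2795 -0.0105] yhead 0.602 tilt [-0.0002 -0.0001] -> shift [ -0.3268  -0.3811 -13.973 ] turn 0.002 w 0.699 g 0.0 F [-1.0942  0.5234 -0.4061] q7 0.21
```

The reported z is -10 mm with no contact, so the height bias is real. I carry on down.

```bash
for i in 1; do python3 -m crank '[[[0,0,2,0,-0.4],[0,0,1,0,-0.4],[0,0,0,0,-0.4]]]'; done | grep -E "pos|ft" ; python3 -m crank '[[[0,0,2,0,-0.4],[0,0,1,0,-0.4],[0,0,0,0,-0.4]]]' | grep -E "pos|ft"; python3 -m crank '[[[0,0,1,0,-0.4],[0,0,1,0,-0.4],[0,0,0,0,-0.4]]]'| grep -E "pos|ft"
```

```text
position: [0.5711, 0.2795, -0.0135]
ft_force: [0.4, -0.7, -0.1]
position: [0.571, 0.2795, -0.0166]
ft_force: [-0.3, -0.9, 1.3]
position: [0.5711, 0.2795, -0.0184]
ft_force: [-0.1, -1.0, -0.4]
```

```bash
python3 - <<'E'
from h import *
d=get_image("scene");im=cv2.cvtColor(d["pixels"],cv2.COLOR_RGB2BGR)
c=np.clip(im[215:305,210:330].astype(float)*2.2,0,255).astype(np.uint8)
cv2.imwrite("pics/g4.png",cv2.resize(c,None,fx=6,fy=6,interpolation=cv2.INTER_CUBIC))
E
```

```text
(no output)
```

View pics/g4.png

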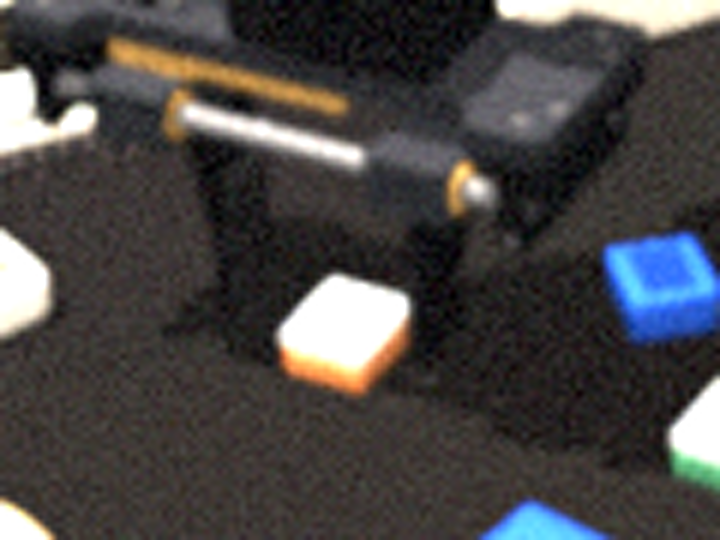

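The fingers now straddle the box, with the right tip faintly visible near crop (430,375) close to the table. I take the last millimetres to find contact.

```bash
python3 -m crank '[[[0,0,1,0,-0.4],[0,0,0,0,-0.4]]]' | grep -E "pos|ft"; python3 -m crank '[[[0,0,1,0,-0.4],[0,0,0,0,-0.4]]]'| grep -E "pos|ft"; python3 -m crank '[[[0,0,1,0,-0.4],[0,0,0,0,-0.4]]]'| grep -E "pos|ft"
```

```text
position: [0.5712, 0.2795, -0.0193]
ft_force: [-0.2, 0.4, -1.2]
position: [0.5711, 0.2795, -0.0204]
ft_force: [0.8, 0.2, -0.1]
position: [0.5711, 0.2795, -0.0214]
ft_force: [-1.2, 0.2, 0.0]
```

```bash
python3 -m crank '[[[0,0,1,0,-0.4],[0,0,0,0,-0.4]]]' | grep -E "pos|ft"; python3 -m crank '[[[0,0,1,0,-0.4],[0,0,0,0,-0.4]]]'| grep -E "pos|ft"; python3 -m crank '[[[0,0,1,0,-0.4],[0,0,0,0,-0.4]]]'| grep -E "pos|ft"
```

```text
position: [0.5712, 0.2795, -0.0224]
ft_force: [-0.1, -0.0, 0.2]
position: [0.5712, 0.2795, -0.0234]
ft_force: [0.2, 0.1, 0.3]
position: [0.5711, 0.2795, -0.0244]
ft_force: [-0.1, 0.4, 0.2]
```

```bash
python3 -m crank '[[[0,0,0,0,0],[0,0,0,0,0.2],[0,0,0,0,0.4],[0,0,0,0,0.5],[0,0,0,0,0.6],[0,0,0,0,0.6],[0,0,0,0,0.6]]]' 8 && python3 -c "
from h import *
go(.571,.279,.0035,.6)"
```

```text
time: 7.07
position: [0.5713, 0.2795, -0.0242]
tool_rot: [1.463, 2.78, 0.0]
ft_force: [-0.3, 0.7, -0.4]
grip_width: 0.352
grip_force: 8.0
t 7.07 pos [ 0.5713  0.2795 -0.0242] yhead 0.602 tilt [0. 0.] -> shift [ -0.2897  -0.5058 -27.6811] turn 0.002 w 0.352 g 8.0 F [-0.3487  0.7066 -0.4473] q7 0.21
```

Gripped: the width is 30.6 mm at 8 N, with reported z -24 mm while the box stands on the table. Heights from here are relative to that. I lift.

```bash
python3 -m crank '[[[0,0,-5,0,0.6],[0,0,-15,0,0.6],[0,0,-25,0,0.6],[0,0,-25,0,0.6],[0,0,-10,0,0.6],[0,0,-5,0,0.6],[0,0,0,0.11,0.6],[0,0,0,0.12,0.6],[0,0,0,0,0.6]]]' 10 && python3 -c "
from h import *
go(.472,.030,.06,.367)
t=get_image('scene');p=proj(t,[[.571,.279,.095]])[0];print(p,t['pixels'][int(p[1])-2:int(p[1])+12:3,int(p[0])].tolist())"
```

```text
time: 7.82
position: [0.5705, 0.2792, 0.0596]
tool_rot: [-1.776, -2.591, 0.002]
ft_force: [0.0, 0.6, -0.4]
grip_width: 0.351
grip_force: 10.0
t 7.82 pos [0.5705 0.2792 0.0596] yhead 0.369 tilt [-0.0014 -0.0009] -> shift [-196.8991 -181.7709   -0.0002] turn 0.002 w 0.351 g 10.0 F [ 0.025   0.5795 -0.4064] q7 -0.03
[264.614  232.9558] [[232, 230, 215], [201, 190, 176], [237, 232, 225], [166, 122, 93], [119, 67, 36]]
```

```bash
python3 -m crank '[[[-10,-9,0,0,0.6],[-20,-18,0,0,0.6],[-25,-23,0,0,0.6],[-28,-26,0,0,0.6],[-28,-26,0,0,0.6],[-28,-26,0,0,0.6],[-25,-23,0,0,0.6],[-18,-17,0,0,0.6],[-10,-9,0,0,0.6],[-5,-5,0,0,0.6]]]' && python3 -m crank '[[[0,0,10,0,0.6],[0,0,20,0,0.6],[0,0,10,0,0.6],[0,0,8,0,0.6],[0,0,4,0,0.6],[0,0,0,0,0.6]]]' && python3 -c "
from h import *
go(.472,.030,-.0055,.367)"
```

```text
time: 8.7
position: [0.4725, 0.0281, 0.0605]
tool_rot: [-1.773, -2.593, 0.0]
ft_force: [0.0, -0.0, 0.7]
grip_width: 0.347
grip_force: 10.0
time: 9.2
position: [0.4727, 0.0304, 0.0076]
tool_rot: [-1.77, -2.594, 0.003]
ft_force: [0.4, 0.2, -0.3]
grip_width: 0.346
grip_force: 10.0
t 9.20 pos [0.4727 0.0304 0.0076] yhead 0.374 tilt [-0.002  -0.0008] -> shift [-0.1279 -0.7497 13.0764] turn 0.007 w 0.346 g 10.0 F [ 0.3765  0.1991 -0.3291] q7 0.32
```

```bash
python3 -m crank '[[[0,-0.7,5,0,0.6],[0,0,4,0,0.6],[0,0,2,0,0.6],[0,0,1,0,0.6],[0,0,0,0,0.6]]]' | grep -E "pos|ft"; python3 -m crank '[[[0,0,0.5,0,0.6],[0,0,0.5,0,0.6],[0,0,0,0,0.6]]]'| grep -E "pos|ft"; python3 -c "
from h import *
go(.472,.030,-.0062,.367)"
```

```text
position: [0.4727, 0.0296, -0.0033]
ft_force: [0.5, 0.4, 0.0]
position: [0.4728, 0.0296, -0.0041]
ft_force: [0.6, 1.0, 0.1]
t 9.87 pos [ 0.4728  0.0296 -0.0041] yhead 0.372 tilt [0.0004 0.0002] -> shift [ 0.6538 -0.6154  2.0931] turn 0.005 w 0.348 g 10.0 F [0.6176 0.9804 0.0965] q7 0.33
```

```bash
python3 -m crank '[[[0.5,-0.5,0.5,0,0.6],[0,0,0.5,0,0.6],[0,0,0,0,0.6]]]'| grep -E "pos|ft"; python3 -m crank '[[[0,0,0.5,0,0.6],[0,0,0.5,0,0.6],[0,0,0,0,0.6]]]'| grep -E "pos|ft"; python3 -c "
from h import *
go(.472,.030,-.0062,.367)"
```

```text
position: [0.4719, 0.0299, -0.0053]
ft_force: [-0.4, 0.4, -0.7]
position: [0.4721, 0.0299, -0.0062]
ft_force: [0.1, 0.7, -0.3]
t 10.37 pos [ 0.4721  0.0299 -0.0062] yhead 0.372 tilt [0.0001 0.0001] -> shift [ 0.12   -0.0276 -0.0462] turn 0.005 w 0.347 g 10.0 F [ 0.0943  0.7371 -0.3212] q7 0.33
```

```bash
python3 -m crank '[[[0,0,0.5,0,0.6],[0,0,0,0,0.6]]]'| grep -E "pos|ft"; python3 -m crank '[[[0,0,0.5,0,0.6],[0,0,0,0,0.6]]]'| grep -E "pos|ft";python3 - <<'E'
from h import *
d=get_image("scene");im=cv2.cvtColor(d["pixels"],cv2.COLOR_RGB2BGR)
P=[[.472,.030,z] for z in(.018,.034)];print(((proj(d,P)-[360,190])*7+3).round())
cv2.imwrite("pics/p1.png",cv2.resize(im[190:270,360:470],None,fx=7,fy=7,interpolation=cv2.INTER_CUBIC))
E
```

```text
position: [0.4721, 0.0299, -0.0063]
ft_force: [-0.5, 0.3, 4.3]
position: [0.4721, 0.0299, -0.0063]
ft_force: [-3.5, -1.1, 9.4]
[[274. 457.]
 [279. 411.]]
```

View pics/p1.png

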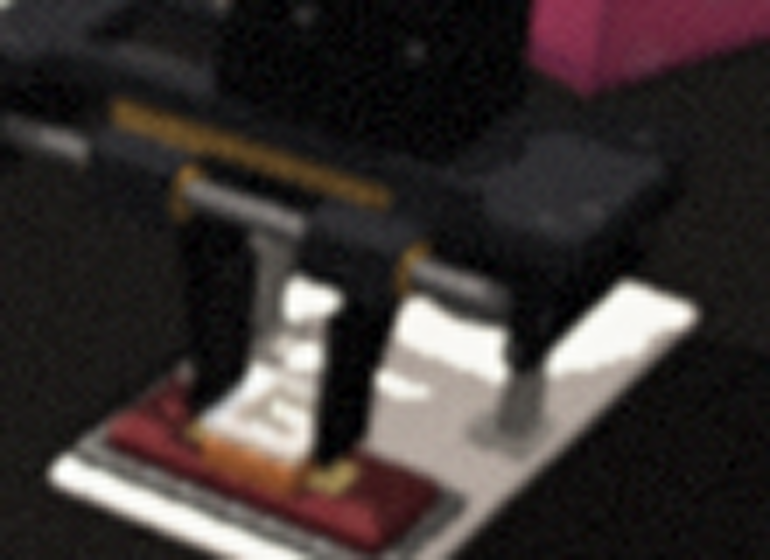

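Contact came exactly where predicted (reported z -6.3 mm). The box (front face at crop 200-300, 455-490) sits flat on the red case between the fingers. I relieve the press, then compare box and case edges numerically before releasing.

```bash
python3 -m crank '[[[0,0,-0.7,0,0.6],[0,0,0,0,0.6]]]'| grep -E "pos|ft"; python3 - <<'E'
from h import *
d=get_image("scene")
C=(.472,.030,.367)
A=lambda P:((proj(d,P)-[360,190])*7+3).round().tolist()
print("box front bottom",A(verts(C,.030,.034,.018,.034)[[2,6]]),"top",A(verts(C,.030,.034,.018,.034)[[3,7]]))
print("case top corners",A(verts(C,.090,.040,.006,.018)[[1,3,7,5]]),"front bottom",A(verts(C,.090,.040,.006,.018)[[2,6]]))
im=d["pixels"][190:270,360:470].astype(int)
hsv=cv2.cvtColor(im.astype(np.uint8),cv2.COLOR_RGB2HSV)
for y in range(60,76): print(y*7+3,"".join("%4d"%hsv[y,x,0] for x in range(24,52)),)
E
```

```text
position: [0.4723, 0.0299, -0.0063]
ft_force: [-1.3, -0.4, 4.1]
box front bottom [[290.0, 502.0], [199.0, 465.0]] top [[295.0, 456.0], [204.0, 419.0]]
case top corners [[447.0, 482.0], [379.0, 545.0], [106.0, 433.0], [178.0, 376.0]] front bottom [[374.0, 580.0], [103.0, 467.0]]
423    1   0   3  13  19  19  18  14  13  13  14  12  18  18  20  19  18  23  23  22  17  15  38 110   0  78 140 170
430    1   4  10  16  20  17  15  15  14  16  15  18  23  15  19  17  17  15  16  15  13   5 140   0 135 105 120  10
437  178   2   8  15  17  14  13  12  14  14  12  14  17  18  20  18  14  14  17  15  13  10 150 165 102 150 160  15
444  178 178   3   6  10  12  12  11  11  12  12  13  15  14  14  13  18  18  17  14  13   0 135 108   0 173  11   8
451  178   0 178   0   7  11  12  11  12  11  12  12  13  14  13  12  14  14  16  13  16   9  90 100  12   0 179   3
458  179 177 179 179   5  10  11  11  12  12  12  12  12  12  12  12  15  15  14  12  15   5 150  13  17  13   6   3
465  177 177 178 179   3   6   8   9  10  11  12  11  12  12  11  12  12  12  12  12  13  12  18  20  21  18  14   6
47
[... 350 characters left out ...]
93   12  15  18  13  15   9   2   3 178 176 177 179 179   1   3   6   9   8   6   3   2   4  10  13  12   7   0 177
500   23  23  23  17  23  11  11   8   0   3 179 179 174 178 179 179   3   2   1 179 179 178   0   2   2   1 178 178
507   27  28  25  30  34  18  23  12  15   8   8   3 178   1 178 179 178 179 179 179 179 178   0 178 178 179 179 179
514   30  23  35  40  30  37  27  24  11  17   6  10   5   0 179   0 178 177 178 178 178 177 178 178 178 179 179 179
521   21  24  23  38  36  37  30  23  30  15  23  19  14  11   3   9   2   1 179 176 179 178 178 177 178 179 179 178
528   17  21  30  30  30  38  30  27  25  33  30  30  19  19  17  17  13   9   3 179 177 177 178 178 178 179 178 179
```

The box's bottom edge (observed crop (199,462) to (293,500)) matches the centred prediction within about 0.5 mm, and the case corners match too. I release and lift.

```bash
python3 -m crank '[[[0,0,0,0,0.2],[0,0,0,0,0.1],[0,0,0,0,0],[0,0,0,0,0],[0,0,0,0,0],[0,0,-10,0,0],[0,0,-20,0,0],[0,0,-30,0,0],[0,0,-25,0,-0.2],[0,0,-5,0,-0.4]]]' && python3 -c "
from h import *
go(.4600,.1968,.06,.525)"
```

```text
time: 11.8
position: [0.4752, 0.0302, 0.0884]
tool_rot: [1.77, 2.589, 0.009]
ft_force: [0.6, 0.3, 0.2]
grip_width: 0.58
grip_force: 0.0
t 11.80 pos [0.4752 0.0302 0.0884] yhead 0.372 tilt [0.0075 0.0022] -> shift [160.7776  46.0705  28.6092] turn -0.153 w 0.580 g 0.0 F [0.6465 0.2569 0.2053] q7 0.26
```

```bash
python3 -m crank '[[[15,4,0,0,-0.4],[30,9,0,0,-0.4],[36,10,5,0,-0.4],[36,10,10,0,-0.4],[28,8,8,0,-0.4],[15,5,5,0,-0.4],[0,0,0,-0.075,-0.4],[0,0,0,-0.08,-0.4],[0,0,0,0,-0.4]]]' && python3 - <<'E'
from h import *
go(.4600,.1965,-.024,.525)
for n in("scene","top"):
    d=get_image(n);o=np.round(proj(d,[[.472,.03,.03]])[0]).astype(int);R=14
    im=d["pixels"][o[1]-R:o[1]+R,o[0]-R:o[0]+R]
    f=lambda c:np.clip(((c[...,1]-60)/100),0,1)
    print(n,o);
    for y in range(2*R): print("".join("%4d"%im[y,x,1] for x in range(2*R)))
E
```

```text
time: 12.55
position: [0.4563, 0.1959, 0.0553]
tool_rot: [-1.562, -2.726, 0.001]
ft_force: [0.3, -0.1, 0.3]
grip_width: 0.697
grip_force: 0.0
t 12.55 pos [0.4563 0.1959 0.0553] yhead 0.530 tilt [-0.0004 -0.0005] -> shift [-1.3158  3.506  79.3317] turn 0.005 w 0.697 g 0.0 F [ 0.2849 -0.1477  0.3175] q7 0.10
scene [399 250]
  24  25  24  23  23  29  41  83 124 111 103  97  83  83  90 117 141 150 141 144 164 171 167 172 184 216 226 232
  21  25  25  18  25  46  93 163 185 161 126 111  99 106 117 128 140 129 127 141 154 163 162 162 168 174 176 193
  24  23  18  30  64 124 160 193 205 190 167 147 147 162 164 178 176 162 160 169 176 171 162 162 163 165 165 163
  23  24  42  93 152 216 232 223 206 197 191 186 190 204 196 203 204 216 232 234 230 205 184 172 164 162 163 163
  25  53 122 201 237 247 250 244 238 231 222 205 197 199 203 204 229 244 248 249 248 239 232 203 189 179 172 163
  60 137 215 247 251 250 251 250 250 249 245 236 219 206 200 228 244 249 249 249 248 248 248 240 235 229 203 185
 118 211 249 252 251 250 250 250 250 251 250 248 243 237 236 243 248 248 249 249 249 249 249 249 2
[... 4865 characters left out ...]
46  56  79 115 151 201
  31  98 173 208 182 127 126 122  85 142 188 176 148 129 149 150 144 150 147 131  98  44  42  48  55  85 138 175
  18  55 139 196 189 144 113 117  85  73  88  66  57  76 126 145 136 130 109  76  55  35  34  36  42  57 108 166
  16  39 117 183 203 170 111 109  92  43  35  34  36  51  93 108  85  70  46  35  32  35  33  34  43  49  68 132
  22  29  89 161 199 187 143 119 113  69  33  33  35  37  44  46  42  36  32  32  32  34  33  33  41  49  73 128
  20  19  50 126 187 202 170 119 126 105  43  30  33  34  35  35  35  33  33  32  33  34  33  34  34  45  77 117
  20  20  31  93 168 204 175 116 126 124  69  33  32  34  37  39  35  32  32  32  33  33  34  34  32  39  49  80
```

```bash
python3 -m crank '[[[-1.3,3.5,15,0,-0.4],[0,0,25,0,-0.4],[0,0,20,0,-0.4],[0,0,10,0,-0.4],[0,0,5,0,-0.4],[0,0,4,0,-0.4],[0,0,0,0,-0.4]]]' && python3 -c "
from h import *
go(.4600,.1965,-.0242,.525)"
```

```text
time: 13.23
position: [0.4606, 0.1963, -0.0235]
tool_rot: [1.567, 2.723, 0.0]
ft_force: [-0.2, -0.1, -0.1]
grip_width: 0.7
grip_force: 0.0
t 13.23 pos [ 0.4606  0.1963 -0.0235] yhead 0.526 tilt [0.0002 0.0001] -> shift [ 0.4971 -0.3804  0.747 ] turn 0.001 w 0.700 g 0.0 F [-0.1611 -0.1031 -0.0514] q7 0.14
```

```bash
python3 -m crank '[[[0.4,-0.3,0.7,0,0],[0,0,0,0,0.2],[0,0,0,0,0.4],[0,0,0,0,0.5],[0,0,0,0,0.6],[0,0,0,0,0.6],[0,0,0,0,0.6]]]' 8 && python3 -m crank '[[[0,0,-5,0,0.6],[0,0,-15,0,0.6],[0,0,-25,0,0.6],[0,0,-30,0,0.6],[0,0,-15,0,0.6],[0,0,-5,0,0.6],[0,0,0,0.08,0.6],[0,0,0,0.07,0.6],[0,0,0,0,0.6]]]' 10 && python3 -c "
from h import *
go(.472,.030,.07,.370)"
```

```text
time: 13.82
position: [0.4601, 0.1966, -0.0239]
tool_rot: [1.566, 2.723, 0.001]
ft_force: [-1.1, 0.4, 2.0]
grip_width: 0.351
grip_force: 8.0
time: 14.57
position: [0.4594, 0.1962, 0.0702]
tool_rot: [-1.768, -2.596, 0.001]
ft_force: [-0.5, -0.2, 0.1]
grip_width: 0.349
grip_force: 10.0
t 14.57 pos [0.4594 0.1962 0.0702] yhead 0.375 tilt [-0.0009 -0.0004] -> shift [-159.2891  -49.1873    0.2244] turn 0.005 w 0.349 g 10.0 F [-0.4628 -0.2412  0.0803] q7 -0.05
```

```bash
python3 - <<'E'
from h import *
v=[get_image("top"),get_image("scene")]
f=lambda c:np.clip((c[...,2]-95)/100+.5,0,1)*np.clip((c[...,0]-c[...,2]<55)*1.,0,1)
for vs in(v[:1],v[1:],v):
    ms=masks(vs,(.472,.030),f,13)
    r=fit(ms,(.472,.030,[.2,.367,.5]),(.030,.034,.033,.034));print(r.x,r.fun,[m.sum()/64 for *_,m in ms])
E
```

```text
[0.4725 0.0281 0.3384] 0.5604362767070072 [np.float64(416.171875)]
[0.4702 0.0312 0.3139] 0.24468256525942633 [np.float64(193.65625)]
[0.4707 0.0314 0.3385] 0.40456979925801756 [np.float64(416.171875), np.float64(193.65625)]
```

```bash
python3 - <<'E'
from h import *
v=[get_image("top"),get_image("scene")]
for th in(150,175,195):
  f=lambda c:np.clip((c[...,2]-th)/100+.5,0,1)
  for vs in(v[:1],v[1:]):
    ms=masks(vs,(.4717,.0303),f,9)
    for i,(d,x,y,m) in enumerate(ms):
        k=np.ones((13,13),np.uint8);m=cv2.morphologyEx(cv2.morphologyEx(m,cv2.MORPH_CLOSE,k),cv2.MORPH_OPEN,np.ones((25,25),np.uint8));ms[i]=(d,x,y,m)
    r=fit(ms,(.472,.030,[.2,.367,.5]),(.030,.034,.033,.034));print(th,r.x,r.fun,[m.sum()/64 for *_,m in ms])
E
```

```text
150 [0.4718 0.0317 0.3545] 0.05632386220769425 [np.float64(180.359375)]
150 [0.4719 0.0314 0.3761] 0.04020777222008465 [np.float64(79.5625)]
175 [0.4722 0.031  0.4108] 0.4137660298351217 [np.float64(105.296875)]
175 [ 0.4787  0.0322 -0.3968] 0.3516093835242772 [np.float64(40.453125)]
195 [0.4725 0.0296 0.4494] 0.5315451791124577 [np.float64(82.578125)]
195 [0.4889 0.0375 0.6309] 0.3367021276595744 [np.float64(26.671875)]
```

The fits agree: orange sits at (0.4718, 0.0316), yaw 0.365, within about 1 mm of the case centre. I use the same lid-only fit on the start pictures to find the green box's offset in the grip.

```bash
python3 - <<'E'
from h import *
v=[get_image("top"),get_image("scene")]
for d,n in zip(v,("top","scene")): d["pixels"]=cv2.cvtColor(cv2.imread(f"pics/{n}0.png"),cv2.COLOR_BGR2RGB)
f=lambda c:np.clip((c[...,2]-140)/100+.5,0,1)*(c[...,2]-c[...,0]<50)
for n,p in(("orange",(.571,.279)),("green",(.46,.1965))):
  for vs in(v[:1],v[1:]):
    ms=masks(vs,p,f,12)
    r=fit(ms,(*p,[.4,.6]),(.030,.034,.015,.016));print(n,r.x,r.fun,[m.sum()/64 for *_,m in ms])
go(.472,.0315,.07,.367)
E
```

```text
orange [0.5688 0.2799 0.5952] 0.024962512128429037 [np.float64(175.40625)]
orange [0.5695 0.2798 0.6238] 0.11954381358713484 [np.float64(189.015625)]
green [0.4576 0.198  0.5294] 0.031231384563015885 [np.float64(182.046875)]
green [0.458  0.1969 0.5312] 0.12032370270462123 [np.float64(219.859375)]
t 14.87 pos [0.4597 0.1963 0.0704] yhead 0.378 tilt [-0.0005 -0.0003] -> shift [-157.7456  -49.4004    0.4541] turn 0.011 w 0.347 g 10.0 F [ 0.3823 -0.2196 -0.3698] q7 -0.05
```

```bash
python3 -m crank '[[[-10,-3,0,0,0.6],[-20,-7,0,0,0.6],[-28,-8,0,0,0.6],[-32,-9,0,0,0.6],[-28,-9,0,0,0.6],[-20,-6,0,0,0.6],[-12,-4,0,0.005,0.6],[-6,-2,0,0,0.6],[-2,-1,0,0,0.6],[0,0,0,0,0.6]]]' && python3 -c "
from h import *
go(.4722,.0295,.0123,.370)"
```

```text
time: 15.7
position: [0.4724, 0.032, 0.0707]
tool_rot: [-1.771, -2.594, -0.0]
ft_force: [-1.2, 0.1, -1.0]
grip_width: 0.347
grip_force: 10.0
t 15.70 pos [0.4724 0.032  0.0707] yhead 0.373 tilt [-0.0001  0.0004] -> shift [-2.3252 -1.1053 58.4286] turn 0.003 w 0.347 g 10.0 F [-1.2296  0.0549 -0.9738] q7 0.27
```

```bash
python3 -m crank '[[[-2.3,-1.1,12,0.003,0.6],[0,0,20,0,0.6],[0,0,14,0,0.6],[0,0,6,0,0.6],[0,0,3,0,0.6],[0,0,1,0,0.6],[0,0,0,0,0.6]]]' | grep -E "pos|ft"; python3 -c "
from h import *
go(.4722,.0295,.0103,.370)"
```

```text
position: [0.4728, 0.0296, 0.0152]
ft_force: [-0.0, -0.2, 0.4]
t 16.28 pos [0.4728 0.0296 0.0152] yhead 0.370 tilt [0.0007 0.0002] -> shift [ 0.0656 -0.5709  4.8734] turn 0.000 w 0.352 g 10.0 F [-0.0308 -0.2282  0.3918] q7 0.31
```

```bash
python3 -m crank '[[[0,-0.4,2,0,0.6],[0,0,1.5,0,0.6],[0,0,0.5,0,0.6],[0,0,0,0,0.6],[0,0,0,0,0.6]]]' | grep -E "pos|ft"; python3 -m crank '[[[0,0,0.5,0,0.6],[0,0,0,0,0.6]]]'| grep -E "pos|ft"; python3 -m crank '[[[0,0,0.5,0,0.6],[0,0,0,0,0.6]]]'| grep -E "pos|ft"
```

```text
position: [0.4721, 0.0288, 0.0109]
ft_force: [0.6, -0.0, -0.2]
position: [0.472, 0.0289, 0.0103]
ft_force: [0.4, -0.2, -0.2]
position: [0.472, 0.0288, 0.0102]
ft_force: [-2.0, -1.3, 4.5]
```

Contact came at the expected height. I release and retreat.

```bash
python3 -m crank '[[[0,0,-0.3,0,0.4],[0,0,0,0,0.25],[0,0,0,0,0.1],[0,0,0,0,0],[0,0,0,0,0],[0,0,0,0,0],[0,0,-10,0,0],[0,0,-25,0,0],[0,0,-35,0,0],[0,0,-30,0,0]]]' && python3 -m crank '[[[25,0,-10,0,0],[40,0,0,0,0],[40,0,0,0,0],[30,0,0,0,0],[10,0,0,0,0]]]' && python3 - <<'E'
from h import *
v=[get_image("top"),get_image("scene")]
for th in(140,155):
  f=lambda c:np.clip((c[...,2]-th)/100+.5,0,1)
  for vs in(v[:1],v[1:]):
    ms=masks(vs,(.4717,.0303),f,10)
    for i,(d,x,y,m) in enumerate(ms):
        k=np.ones((13,13),np.uint8);m=cv2.morphologyEx(cv2.morphologyEx(m,cv2.MORPH_CLOSE,k),cv2.MORPH_OPEN,np.ones((25,25),np.uint8));ms[i]=(d,x,y,m)
    r=fit(ms,(.472,.030,[.2,.367,.5]),(.030,.034,.049,.050));print(th,r.x,r.fun,[m.sum()/64 for *_,m in ms])
t,s=[cv2.cvtColor(d["pixels"],cv2.COLOR_RGB2BGR) for d in v]
o=np.zeros((600,800,3),np.uint8)
o[:300,:400]=cv2.resize(t[233:308,360:460],(400,300),interpolation=cv2.INTER_CUBIC)
o[:,400:]=cv2.resize(s[190:280,385:445],(400,600),interpolation=cv2.INTER_CUBIC)
cv2.imwrite("pics/stack.png",o)
# bar: dark pixels
d=v[0]; C=np.array([.497,-.035]);
for a in np.arange(.33,.42,.01):pass
m=(d["pixels"].max(2)<70)
ys,xs=np.mgrid[250:292,395:432];pts=np.c_[xs.ravel(),ys.ravel()][m[250:292,395:432].ravel()].astype(np.float32)
r=cv2.minAreaRect(pts);print("bar px",r,"->",back(d,*r[0],.07))
go(.497,-.035,.06,1.938)
E
```

```text
time: 17.87
position: [0.4718, 0.0285, 0.1121]
tool_rot: [1.777, 2.591, -0.0]
ft_force: [1.4, 0.7, -0.0]
grip_width: 0.499
grip_force: 0.0
time: 18.28
position: [0.4176, 0.169, 0.121]
tool_rot: [-1.767, -2.596, -0.003]
ft_force: [0.7, 0.9, -0.2]
grip_width: 0.501
grip_force: 0.0
140 [0.4714 0.0318 0.3325] 0.14715055287779988 [np.float64(219.1875)]
140 [0.472 0.03  0.2  ] 1.0 [np.float64(28.546875)]
155 [0.4713 0.0315 0.3373] 0.06013786546232469 [np.float64(194.21875)]
155 [0.472 0.03  0.2  ] 1.0 [np.float64(26.640625)]
bar px ((413.0000305175781, 270.5), (53.60346221923828, 12.213726997375488), 59.47029495239258) -> [ 0.4976 -0.0321]
t 18.38 pos [0.419  0.1659 0.1207] yhead 0.374 tilt [0.0007 0.0003] -> shift [-215.4897   -0.7852   60.6866] turn -1.564 w 0.502 g 0.0 F [-0.8481 -0.4622 -0.053 ] q7 -0.08
```

Green measures (0.4713, 0.0316), yaw about 0.34, square on the orange. I turn the tool through a quarter turn for the handle here, clear of everything.

```bash
python3 -m crank '[[[0,0,0,0.08,0],[0,0,0,0.12,0],[0,0,0,0.12,0],[0,0,0,0.12,0],[0,0,0,0.12,0],[0,0,0,0.12,0],[0,0,0,0.12,0],[0,0,0,0.12,0],[0,0,0,0.12,0],[0,0,0,0.12,0]]]' && python3 -m crank '[[[0,0,0,0.12,0],[0,0,0,0.12,0],[0,0,0,0.12,0],[0,0,0,0.08,0],[0,0,0,0,0]]]' && python3 -c "
from h import *
go(.497,-.035,.11,1.938)"
```

```text
time: 19.22
position: [0.4207, 0.1616, 0.1204]
tool_rot: [2.911, 1.18, 0.0]
ft_force: [1.3, -0.3, -0.1]
grip_width: 0.499
grip_force: 0.0
time: 19.63
position: [0.4206, 0.1618, 0.1203]
tool_rot: [3.097, 0.523, 0.001]
ft_force: [-0.4, -0.0, 0.1]
grip_width: 0.501
grip_force: 0.0
t 19.63 pos [0.4206 0.1618 0.1203] yhead -1.236 tilt [ 0.0005 -0.0006] -> shift [  7.525  210.9535  10.4927] turn -0.033 w 0.501 g 0.0 F [-0.4017 -0.0409  0.0771] q7 -1.68
```

View pics/stack.png

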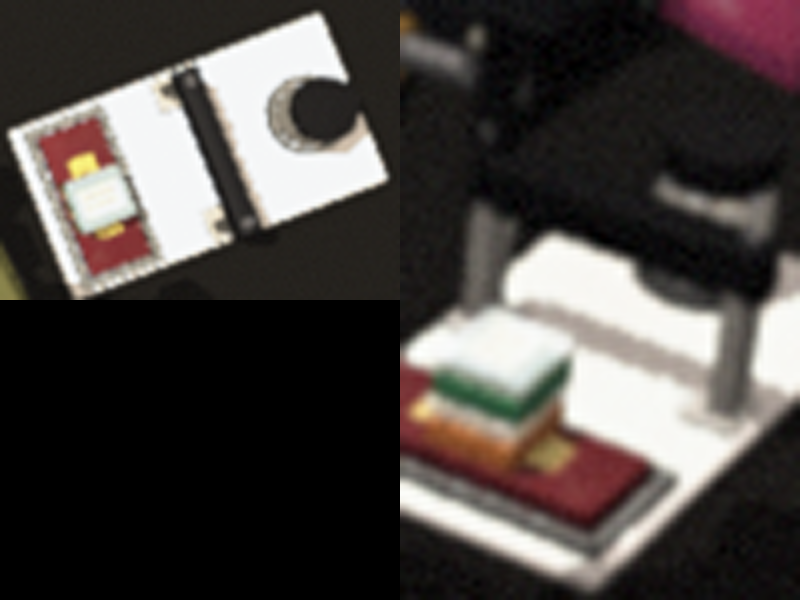

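The stack picture shows green squarely on orange (crop 505,370), centred on the red case. The bar midpoint at top crop (217,153) agrees with the handle estimate of (0.497, -0.0345). I move above the handle.

```bash
python3 -m crank '[[[0,0,0,-0.033,0],[0,15,0,0,0],[0,30,0,0,0],[0,36,0,0,0],[0,36,0,0,0],[0,36,0,0,0],[0,30,0,0,0],[0,18,0,0,0],[0,8,0,0,0],[0,2,0,0,0]]]' && python3 -c "
from h import *
go(.497,-.0345,.012,1.938)"
```

```text
time: 20.47
position: [0.4967, -0.0353, 0.1202]
tool_rot: [3.087, 0.577, -0.0]
ft_force: [-0.4, -0.2, -0.6]
grip_width: 0.503
grip_force: 0.0
t 20.47 pos [ 0.4967 -0.0353  0.1202] yhead -1.201 tilt [ 0.0001 -0.0008] -> shift [  0.5886  -0.7078 108.1998] turn 0.003 w 0.503 g 0.0 F [-0.4476 -0.2103 -0.5507] q7 -1.17
```

```bash
python3 -m crank '[[[0.6,-0.7,20,0.003,0],[0,0,28,0,0],[0,0,16,0,0],[0,0,6,0,0],[0,0,0,0,0]]]' | grep -E "pos|ft"; python3 -m crank '[[[0,0,4,0,0],[0,0,4,0,0],[0,0,0,0,0]]]' | grep -E "pos|ft";python3 -m crank '[[[0,0,4,0,0],[0,0,4,0,0],[0,0,0,0,0]]]' | grep -E "pos|ft"; python3 -c "
from h import *
go(.497,-.0345,.012,1.938)"
```

```text
position: [0.4951, -0.0305, 0.0486]
ft_force: [-0.3, -0.0, 0.6]
position: [0.4971, -0.0312, 0.0424]
ft_force: [-1.2, 0.2, 1.0]
position: [0.4964, -0.0315, 0.0335]
ft_force: [0.1, 0.4, 0.4]
t 21.38 pos [ 0.4964 -0.0315  0.0335] yhead -1.201 tilt [-0.0007  0.    ] -> shift [-0.4954  3.0203 21.5224] turn 0.003 w 0.503 g 0.0 F [0.0789 0.3979 0.4048] q7 -1.12
```

```bash
python3 -m crank '[[[-0.4,3,0,0.003,0],[0,0,4,0,0],[0,0,4,0,0],[0,0,0,0,0]]]' | grep -E "pos|ft"; python3 -m crank '[[[0,0,4,0,0],[0,0,4,0,0],[0,0,0,0,0]]]' | grep -E "pos|ft";python3 -m crank '[[[0,0,3,0,0],[0,0,2,0,0],[0,0,0,0,0],[0,0,0,0,0]]]' | grep -E "pos|ft"; python3 -c "
from h import *
go(.497,-.0345,.012,1.938)"
```

```text
position: [0.4968, -0.0346, 0.0252]
ft_force: [0.4, -0.0, -1.7]
position: [0.4968, -0.0344, 0.0171]
ft_force: [0.1, 0.4, 0.5]
position: [0.4974, -0.0345, 0.0129]
ft_force: [0.6, 0.4, -0.8]
t 22.30 pos [ 0.4974 -0.0345  0.0129] yhead -1.204 tilt [-0.0002  0.    ] -> shift [-0.4012 -0.1417  0.9478] turn -0.000 w 0.501 g 0.0 F [ 0.5597  0.4493 -0.8202] q7 -1.10
```

```bash
python3 -m crank '[[[0,0,0,0,0.1],[0,0,0,0,0.2],[0,0,0,0,0.3],[0,0,0,0,0.4],[0,0,0,0,0.45],[0,0,0,0,0.5],[0,0,0,0,0.5]]]' 6 && python3 -m crank '[[[0,0,0,0,0.54],[0,0,0,0,0.58],[0,0,0,0,0.62],[0,0,0,0,0.66],[0,0,0,0,0.7],[0,0,0,0,0.75],[0,0,0,0,0.8],[0,0,0,0,0.8],[0,0,0,0,0.8]]]' 6
```

```text
time: 22.88
position: [0.4975, -0.0344, 0.0131]
tool_rot: [-3.089, -0.573, -0.0]
ft_force: [0.3, -0.8, 0.1]
grip_width: 0.262
grip_force: 0.0
time: 23.63
position: [0.4975, -0.0346, 0.0131]
tool_rot: [3.089, 0.573, 0.0]
ft_force: [0.8, -2.7, -0.9]
grip_width: 0.182
grip_force: 6.0
```

The bar is gripped at 15.8 mm. I raise the force, then lift slowly.

```bash
python3 -m crank '[[[0,0,0,0,1],[0,0,0,0,1],[0,0,0,0,1],[0,0,0,0,1],[0,0,-1,0,1],[0,0,-2,0,1],[0,0,-2,0,1],[0,0,-2,0,1],[0,0,-1,0,1],[0,0,0,0,1]]]' 55 && python3 -m crank '[[[0,0,0,0,1],[0,0,0,0,1],[0,0,0,0,1]]]' && python3 - <<'E'
from h import *
s,X=pose();print(s["torque"],X[:2,2])
v=[get_image("top"),get_image("scene")]
for d,n in zip(v,("top","scene")): cv2.imwrite(f"pics/l_{n}.png",cv2.cvtColor(d["pixels"],cv2.COLOR_RGB2BGR))
E
```

```text
time: 24.47
position: [0.4976, -0.0342, 0.0213]
tool_rot: [-3.089, -0.573, -0.001]
ft_force: [-0.7, 0.3, -5.7]
grip_width: 0.177
grip_force: 55.0
time: 24.72
position: [0.4974, -0.0345, 0.021]
tool_rot: [-3.089, -0.573, 0.0]
ft_force: [-0.7, -0.5, -5.3]
grip_width: 0.179
grip_force: 55.0
[-0.0741  0.1615 -0.0431] [-0.0002  0.    ]
```

The full weight of 5.5 N is on the gripper, so the carrier is clear of the table. I check levelness by comparing the plate corners with the start picture.

```bash
cat >> h.py <<'E'
def corners(im):
    "extreme points of the white plate in the scene view: left, lowest, right (sub-pixel by upsampling)"
    g=cv2.resize(im.min(2).astype(np.float32),None,fx=4,fy=4,interpolation=cv2.INTER_CUBIC)
    m=(g>120).astype(np.uint8);m[:, :360*4]=0;m[:, 470*4:]=0;m[:120*4]=0;m[300*4:]=0
    m=cv2.morphologyEx(m,cv2.MORPH_OPEN,np.ones((5,5),np.uint8))
    n,l,st,_=cv2.connectedComponentsWithStats(m)
    k=[i for i in range(1,n) if st[i,4]>150]
    q=np.argwhere(np.isin(l,k))[:,::-1]/4-.375
    L=q[np.argmin(q[:,0])];R=q[np.argmax(q[:,0])];F=q[np.argmax(q[:,1])]
    return np.array([L,F,R])
E
python3 - <<'E'
from h import *
d=get_image("scene")
a=corners(cv2.imread("pics/scene0.png"));b=corners(d["pixels"])
print(a,b)
for n,c in zip("LFR",a):
    x,y=back(d,*c,.006);print(n,x,y,"px per 10mm",np.diff(proj(d,[[x,y,.006],[x,y,.016]]),axis=0))
s,X=pose();print(s["torque"],s["ft_force"],back(get_image("top"),413.9,270.9,.07))
E
```

```text
[[359.625 142.125]
 [412.125 277.875]
 [469.375 136.875]] [[359.625 172.625]
 [412.125 275.125]
 [469.375 137.625]]
L 1.0565657888790267 -0.28093390346031055 px per 10mm [[ 0.1532 -2.9718]]
F 0.4099621478420049 0.045573359267962354 px per 10mm [[ 0.5511 -4.1711]]
R 0.9130425005839425 -0.6193732789423372 px per 10mm [[ 0.5135 -2.9171]]
[-0.0916  0.1456  0.0275] [ 0.1446 -0.5173 -4.8702] [ 0.4967 -0.0341]
```

```bash
python3 - <<'E'
import re
s=open("h.py").read().replace("m[:, :360*4]=0;m[:, 470*4:]=0;m[:120*4]=0;m[300*4:]=0","m[:, :362*4]=0;m[:, 462*4:]=0;m[:205*4]=0;m[282*4:]=0")
open("h.py","w").write(s)
from h import *
d=get_image("scene")
a=corners(cv2.imread("pics/scene0.png"));b=corners(d["pixels"])
for n,c,e in zip("LFR",a,b):
    x,y=back(d,*c,.006);print(n,c,e,x,y,"px per mm",np.diff(proj(d,[[x,y,.006],[x,y,.016]]),axis=0)/10)
E
```

```text
L [366.875 256.375] [366.375 254.125] 0.5143385440784088 0.078170480269107 px per mm [[ 0.0277 -0.402 ]]
F [412.125 277.875] [412.125 275.125] 0.4099621478420049 0.045573359267962354 px per mm [[ 0.0551 -0.4171]]
R [458.875 234.125] [457.875 231.125] 0.48287151543706464 -0.1491361852696662 px per mm [[ 0.0711 -0.3852]]
```

All corners rose 6-8 mm, so the plate is level within about 0.5°. I lift the rest gently.

```bash
python3 -m crank '[[[0,0,-2,0,1],[0,0,-4,0,1],[0,0,-6,0,1],[0,0,-7,0,1],[0,0,-8,0,1],[0,0,-8,0,1],[0,0,-8,0,1],[0,0,-8,0,1],[0,0,-8,0,1],[0,0,-8,0,1]]]' && python3 -m crank '[[[0,0,-8,0,1],[0,0,-8,0,1],[0,0,-8,0,1],[0,0,-8,0,1],[0,0,-8,0,1],[0,0,-8,0,1],[0,0,-7,0,1],[0,0,-6,0,1],[0,0,-5,0,1],[0,0,-4,0,1]]]' && python3 -m crank '[[[0,0,-3,0,1],[0,0,-2,0,1],[0,0,0,0,1],[0,0,0,0,1],[0,0,0,0,1]]]' && python3 -c "
from h import *
go(.4975,-.0345,.163,1.938)"
```

```text
time: 25.8
position: [0.4975, -0.0345, 0.089]
tool_rot: [-3.089, -0.573, -0.001]
ft_force: [0.4, 0.0, -4.7]
grip_width: 0.181
grip_force: 55.0
time: 26.63
position: [0.4976, -0.0345, 0.1586]
tool_rot: [-3.089, -0.573, -0.0]
ft_force: [0.5, 0.4, -6.4]
grip_width: 0.18
grip_force: 55.0
time: 27.05
position: [0.4972, -0.0345, 0.1627]
tool_rot: [-3.089, -0.573, 0.001]
ft_force: [-1.1, 0.7, -6.5]
grip_width: 0.174
grip_force: 55.0
t 27.05 pos [ 0.4972 -0.0345  0.1627] yhead -1.204 tilt [-0.0006 -0.0001] -> shift [ 0.2463  0.1083 -0.2902] turn -0.000 w 0.174 g 55.0 F [-1.0837  0.6934 -6.4912] q7 -1.18
```

```bash
python3 -m crank '[[[0,0,0,0,1],[0,0,0,0,1],[0,0,0,0,1],[0,0,0,0,1],[0,0,0,0,1],[0,0,0,0,1]]]' && python3 - <<'E'
from h import *
d=get_image("scene");im=d["pixels"]
P0=(.4972,-.0348,.367)
V=verts(P0,.110,.206,.15,.156)
print("pred L,F,R",proj(d,[V[7],V[3],V[5],V[1]]).round(1).tolist())
g=im.min(2);u,v=proj(d,[[.4972,-.0348,.156]])[0].astype(int);print(u,v)
m=cv2.resize(g[130:230,370:500].astype(np.float32),None,fx=4,fy=4,interpolation=cv2.INTER_CUBIC)>120
n,l,st,c=cv2.connectedComponentsWithStats(cv2.morphologyEx(m.astype(np.uint8),cv2.MORPH_OPEN,np.ones((5,5),np.uint8)))
for i in range(1,n):
    if st[i,4]>200:
        q=np.argwhere(l==i)[:,::-1]/4-.375+[370,130];print(st[i,4]/16,"L",q[q[:,0].argmin()],"F",q[q[:,1].argmax()],"R",q[q[:,0].argmax()],"T",q[q[:,1].argmin()])
B=lambda z,a,b:proj(d,[[.4716,.0315,z]])[0]
for n,off,z in(("green lid",0,.2),("green front",.017,.192),("orange front",.017,.174),("case front",.02,.162)):
    p=proj(d,[[.4718-.358*off,.0316+.934*off,z]])[0].round().astype(int);print(n,p,im[p[1],p[0]])
f=lambda c:np.clip((c[...,2]-150)/100+.5,0,1)
for x in(p,):
    D=dict(d);R=12;u,v=np.round(proj(d,[[.4718,.0316,.2]])[0]).astype(int)
    c=im[v-R:v+R,u-R:u+R].astype(np.float32);mm=(cv2.resize(f(c),None,fx=8,fy=8,interpolation=cv2.INTER_CUBIC)>.5).astype(np.uint8)
    mm=cv2.morphologyEx(mm,cv2.MORPH_OPEN,np.ones((25,25),np.uint8))
    r=fit([(d,u-R,v-R,mm)],(.4718,.0316,[.3,.4]),(.030,.034,.199,.2));print("green lid fit",r.x,r.fun)
E
```

```text
time: 27.55
position: [0.4975, -0.0345, 0.163]
tool_rot: [-3.089, -0.573, -0.0]
ft_force: [0.3, -0.2, -7.1]
grip_width: 0.179
grip_force: 55.0
pred L,F,R [[371.0, 192.2], [423.2, 209.6], [422.7, 158.8], [470.9, 171.9]]
422 181
183.0625 L [447.375 140.375] F [453.125 162.375] R [470.625 138.375] T [454.875 136.125]
2165.625 L [369.625 169.875] F [420.375 210.625] R [491.625 142.125] T [479.625 137.875]
18.4375 L [431.125 166.125] F [437.625 168.375] R [439.875 167.375] T [431.625 165.375]
38.6875 L [394.375 183.625] F [407.125 187.625] R [409.125 186.125] T [395.375 181.625]
green lid [407 173] [248 248 243]
green front [402 180] [56 96 67]
orange front [401 189] [143  80  41]
case front [400 195] [75 51 51]
green lid fit [0.4712 0.0329 0.3942] 0.3835457705677868
```

Colours at the predicted stack positions are right: green, orange and dark red all in place. One last numeric check of levelness at the plate corners.

```bash
python3 - <<'E'
from h import *
d=get_image("scene");s0=cv2.imread("pics/scene0.png")[...,::-1]
def ext(im,p,w,k,r=9):
    u,v=np.round(p).astype(int);c=cv2.resize(im[v-r:v+r+1,u-r:u+r+1].min(2).astype(np.float32),None,fx=8,fy=8,interpolation=cv2.INTER_CUBIC)
    q=np.argwhere(c>130)[:,::-1]/8-.44+[u-r,v-r];return q[(q@np.array(w)).argmax()]
for n,i,w in(("L",7,(-1,0)),("F",3,(0,1)),("R",1,(1,0))):
    o=[]
    for im,z in((s0,0),(d["pixels"],.1496)):
        p=proj(d,[verts((.4972,-.0348,.367),.110,.206,z,z+.006)[i]])[0];o.append((ext(im,p,w,0)-p).round(2))
    print(n,"residual ground",o[0],"lifted",o[1])
s,X=pose();print(s["qd"].round(3),s["torque"])
E
```

```text
L residual ground [ 0.18 -0.24] lifted [-9.4  -6.04]
F residual ground [-1.76  0.27] lifted [-2.13  0.85]
R residual ground [-0.59  0.11] lifted [ 8.08 -9.53]
[-0.001  0.001  0.002  0.    -0.001 -0.     0.   ] [-0.1085  0.1606  0.0435]
```

The near corner is within about 1.3 mm of level and the arm is still, so I hand in.

```bash
python3 -c "
from bench import job
print(job.close_job())"
```

```text
the job is handed in; nothing more can be done
None
```

I set the orange box on the dark red case and the green box on the orange one. I then lifted the carrier by its handle until its plate was about 15 cm up, held it there still, and handed the job in at about 28 s. At the end the near corner measured within about 1.3 mm of level; background clutter spoiled the measurement of the other two corners I checked.

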